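# Power a board on the pin test fixture and hold the press lever in the green

## Robot

A 6-joint arm with a two-finger parallel gripper is mounted at the origin on a cart in front of the work surface, level with it; the furniture and walls round the work are solid. World frame = base frame: x ahead of the robot, y to its left, z up, the work surface at z = 0. Lengths are in m, angles in rad, forces in N, time in s.
With the tool pointing down it reaches from about 0.375 to 0.9 m from the base axis. Payload 3.1 kg.
Tool frame: the origin (TCP) lies at the very end of the fingers, on their centre line; the grasp point (between the pads) lies 19 mm behind it (grip_depth is the distance from the TCP to the grasp point, in m); z points along the fingers, y is the line along which they close (so a half turn about z gives the same grasp; the last joint's range is limited). The gripper opens to 85 mm and grips with 20 to 120 N. Pads are 22 mm wide; open, the fingers measure 114 mm over their backs; the gripper's body (76 mm by 85 mm) begins 54 mm behind the grasp point. The pads swing forward as they close: fully open they stand 13 mm farther back than shut.
Start: joints at [1.062, 0.527, 1.433, -0, 1.181, -0.178], TCP at [0.202, 0.591, 0.231] pointing down, gripper open.
Joint ranges: [-3.08, 3.08], [-0.75, 2.2], [0.22, 2.44], [-1.43, 4.57], [0, 2.65], [-2.85, 2.85]. Speed limits (rad/s): [2.79, 2.79, 3.14, 3.14, 3.14, 3.14].

## Interface

Orientations are given as a unit quaternion [x, y, z, w].
In Python, from station import * gives the robot as it stands.
- The arm moves only by the tool apply_moves, never from a script. Its argument "plan" is a list of rows, each a list of 7 numbers: the shift along the tool's x, y, z in m, then the turn, a rotation vector about the tool's x, y, z in rad, then the gripper command: -1 is fully open, 1 is shut, values between are in proportion. In form: [[dx, dy, dz, wx, wy, wz, jaw], ...]. A call has 1 to 8 rows; each row shifts and turns the commanded pose from where the row before left it, along the tool's axes as they then stand; what a row does not reach is not made up. A row lasts 1/8 s, in which the tool goes at most 62.5 mm and 10.7 degrees, less where a joint would pass 70% of its speed; a pose out of reach is approached as far as the arm can. A call is refused whole if a number of a shift passes 0.0625 or a number of a turn 0.188, either way. A call with a gripper value outside its range is refused whole. The fingers move at their own pace and stop on an object; "force" is the grip in N (left out, the last holds). Time passes only in rows, so rows that do not move let the fingers close. It gives the time, the measured TCP pose, the force, the opening and the grip force at its end, in the units of the state.
- sense(): the state, without advancing time (a new reading comes with each control period).
- snapshot(name): name is "side" or "top" or "wrist"; returns the picture (384x512x3 uint8, red, green, blue); there is no depth.
- calibration(name): a dict with "camera_matrix" (3x3 intrinsics, pixels), "R" (3x3) and "t" (3): a world point X has camera coordinates R X + t; the wrist camera has in their place "mount" (4x4, takes a point from camera to tool coordinates, whose origin is the TCP and whose axes are the flange's). Camera axes: x right, y down, z forward; pixel columns grow to the right and rows downward; lengths in m; the calibration is good to about 2 mm. A picture is of the moment at which its call begins: read the wrist's pose just before it. calibration takes no time and is no camera call.
- sign_off(): hands the job in; it is judged then, once.
The state is a dict: "t": time; "q": joint angles; "qd": joint speeds; "tau": joint torques, N m; "tcp_pos": TCP position; "tool_rot": TCP orientation; "force": force on the tool from outside, world axes, zero at the start; "ft_torque": the same for the moment, N m; "finger_gap": opening from 0.0 (shut) to 1.0 (fully open); "gripper_force": force on a finger pad.
Only numpy, scipy, OpenCV 4.12 (cv2) and the standard library are available. Lean on these libraries where they do the work, as an engineer would, in place of code of your own. Each camera call takes 0.05 s, during which the arm holds its last target. There are 200 camera calls.

## Task

Test the circuit board in the pin fixture: first turn the bench supply's black knob so that its white pointer stands at the red mark on the ring round it, and let go of the knob. Only then push the fixture's yellow thumb plate down until the lever's orange needle stands within the green band of the coloured scale, never as far as the red, and keep it there: finish while still holding it pressed, with the dial still on its mark. Leave the loupe, relay, battery cell and marker pen where they are.

Things in the scene. Friction and masses are not known exactly. Their poses are not given: they have to be found in the camera images.
- supply: Grey bench power supply, fixed to the bench, 150 (its x) x 124 (its y) x 50 mm high, black top panel. Origin on the bench, straight below the knob's axis; the box reaches from 53 mm before it (-x, the robot's side) to 97 mm behind it (+x). Two binding posts and a display, up to 18 mm above the panel, stand 65 to 92 mm behind the knob's axis. It may stand left or right.
- knob (a joint): Angle of the black knob on the supply's top panel, rad, 0 to 2.6; it grows as the knob turns clockwise seen from above. The axis is vertical; light friction (0.04 N m) holds it wherever it is left. At value v the pointer stands at the angle 2.2 - v, counter-clockwise from the supply's x axis.
- knob_grip (a point): Point on the knob's axis, 75 mm above the bench, in the middle of the grip. The grip is an upright black bar 46 mm long, 14 mm thick, from 57 to 85 mm above the bench, on a disc of 54 mm diameter that ends 58 mm above the bench. Its x axis lies along the bar, towards the pointer end; pinch the bar across its 14 mm thickness.
- knob_pointer (a point): Tip of the knob's white pointer, 37 mm from the knob's axis, 54 mm above the bench; it turns with the knob.
- red_mark (a point): The red mark on the fixed aluminium ring round the knob (ring 90 mm across), 37 mm from the knob's axis, 53 mm above the bench: where the pointer must stand. Its x axis points radially outwards. From its start the pointer has to be turned 0.4 to 1.4 rad clockwise.
- fixture: Pin test fixture, fixed to the bench: aluminium base 180 (its x) x 140 (its y, -55 to +85 mm) x 12 mm, a circuit board in its nest and a steel lever over it. Origin on the bench, below the lever, midway along the base. The lever points to its -x (towards the robot). The coloured scale, up to 117 mm high, stands 60 mm before the origin, 50 to 82 mm to its +y side. It may stand left or right.
- lever (a joint): Angle of the press lever, rad: 0 = sprung fully up (as at the start), grows as the thumb plate is pushed down, 0.47 = end stop. A spring always drives it back to 0: pushing at the thumb plate takes about 3 N at the start of the travel and 8 N in the green band. On the scale, seen from the robot, the needle passes white (0 to 0.23), green (0.23 to 0.33), white (0.33 to 0.39), red (from 0.39).
- lever_hinge (a point): Point on the lever's hinge axis, 50 mm above the bench; the axis is horizontal, along the fixture's y.
- plate_top (a point): Centre of the upper face of the yellow thumb plate at the lever's free end, 44 (along the lever) x 50 x 12 mm, fixed to the lever; push it down here from above. It moves on a circle of 0.19 m radius about the hinge axis; about 144 mm above the bench when the lever is up and about 92 mm in the middle of the green, where the plate is level (at the start it slopes by 0.28 rad, its robot side higher).
- loupe: Black eye loupe standing on its rim, 34 mm diameter, 27 mm high; loose bystander. Origin at the centre of its underside.
- relay: Small blue relay, 12 x 28 x 15 mm; loose bystander. Origin at the centre of its underside.
- cell_aa: Battery cell lying down, 14 x 50 x 14 mm, dark blue and copper; loose bystander. Origin at the centre of its underside.
- marker_blue: White marker pen with blue cap lying down, 15 x 131 x 15 mm; loose bystander. Origin at the centre of its underside.

How it is judged:
By the outcome, as a careful person would: the job done as asked, in the order asked, and still so for the second after the job is handed in, while the arm keeps its last pose, push and grip.
It also fails if it takes over 54 s, if anything falls off the work surface, if the arm or the gripper's body presses on something with over 40 N, if the wrist force passes 120 N, or if a joint passes its speed limit or range.

## Working session

There is one attempt and no reset: what is moved stays moved. The work goes in short steps, Python scripts to look and compute and a tool call to move; the robot and the scene stay as the last step left them, time stands still between calls to the robot, and variables do not carry over. Pictures are saved under pics/ and viewed, at most 10 in all, crops included, and the job is handed in when it is done.

Besides the shell and the picture viewer there is one more tool, called after "Emit:" as name(argument=value, ...), one argument or row to a line, values as JSON. apply_moves: Moves the arm, as the interface text tells. Its arguments: {"type":"object","properties":{"plan":{"type":"array"},"force":{"type":"number"}},"required":["plan"]}

```bash
mkdir -p pics; ls
python3 - <<'E'
from station import *
import cv2,numpy as np
s=sense();print(s)
a=snapshot("top");b=snapshot("side")
cv2.imwrite("pics/top.png",a[:,:,::-1]);cv2.imwrite("pics/side.png",b[:,:,::-1])
for n in("top","side","wrist"):print(n,calibration(n))
E
```

```text
pics
{'t': 0.0, 'q': array([ 1.06251531e+00,  5.28469545e-01,  1.43392094e+00,  2.41285382e-05,
        1.18136227e+00, -1.78497190e-01]), 'qd': array([ 0.00155258, -0.00013063,  0.0003711 ,  0.00063689,  0.00276595,
        0.00047391]), 'tau': array([ 4.78366237e-04, -4.42340362e+01, -1.78025401e+01, -7.30065062e-05,
        8.35548359e-03,  1.37050350e-05]), 'tcp_pos': array([0.20200994, 0.59069849, 0.2303256 ]), 'tool_rot': array([ 1.64150147e-01,  9.86434774e-01, -1.01324173e-03, -3.74136965e-04]), 'force': array([-0.041285  ,  0.54926581, -0.27284567]), 'ft_torque': array([0.00563163, 0.00714702, 0.02636031]), 'gripper_force': 0.0, 'finger_gap': 0.9979050779962948}
top {'camera_matrix': array([[426.71127113,   0.        , 259.60856787],
       [  0.        , 426.71127113, 191.96499445],
       [  0.        ,   0.        ,   1.        ]]), 'R': array([[ 0.01334915, -0.99983144, -0.01260526],
       [-0.98538128, -0.01101287, -0.17000723],
       [ 0.16983975,  0.01469044, -0.98536219]]), 't': array([-0.02245887,  0.57883308,  0.87684132])}
side {'camera_matrix': array([[431.8023
[... 172 characters left out ...]
0068,  0.00947113],
       [ 0.03083733, -0.59501524, -0.80312261],
       [-0.02568686,  0.8027676 , -0.59573851]]), 't': array([-0.56588217,  0.07150641,  0.95061484])}
wrist {'camera_matrix': array([[292.76767449,   0.        , 256.41236698],
       [  0.        , 292.76767449, 192.917192  ],
       [  0.        ,   0.        ,   1.        ]]), 'mount': array([[-2.06683401e-05, -9.57973171e-01, -2.86857811e-01,
         7.41269924e-02],
       [ 9.99999940e-01,  7.92423561e-05, -3.36683842e-04,
         2.33120225e-04],
       [ 3.45265376e-04, -2.86857801e-01,  9.57973112e-01,
        -1.41770283e-01],
       [ 0.00000000e+00,  0.00000000e+00,  0.00000000e+00,
         1.00000000e+00]])}
```

View pics/top.png

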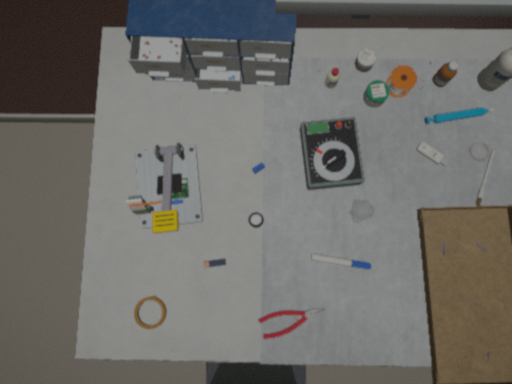

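View pics/side.png

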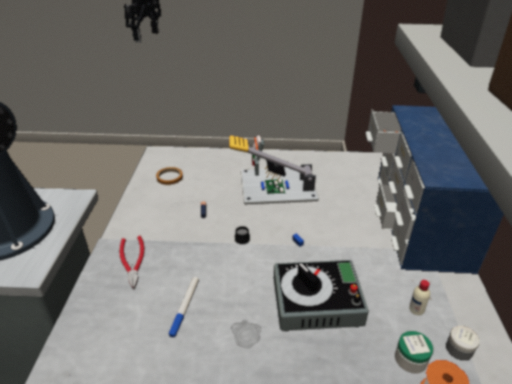

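The top view shows the supply with its ring centred near (333,160), and the fixture with its yellow plate near (165,221). The side view shows the scale as well. Next I'll locate the ring and the plate, then work out the approach move.

```bash
cat > h.py <<'E'
from station import *
import cv2,numpy as np
from scipy.spatial.transform import Rotation as Ro
def cam(n,s=None):
    c=calibration(n);K=c["camera_matrix"]
    if n!="wrist":return K,c["R"],c["t"]
    T=np.eye(4);T[:3,:3]=Ro.from_quat(s["tool_rot"]).as_matrix();T[:3,3]=s["tcp_pos"]
    I=np.linalg.inv(T@c["mount"]);return K,I[:3,:3],I[:3,3]
def ray(uv,C):
    K,R,t=C;d=R.T@np.linalg.solve(K,[uv[0],uv[1],1.]);return -R.T@t,d
def onz(uv,z,C):
    o,d=ray(uv,C);return o+d*(z-o[2])/d[2]
def px(X,C):
    K,R,t=C;p=K@(R@np.asarray(X)+t);return p[:2]/p[2]
def blobs(im,lo,hi,n=4,roi=None):
    m=cv2.inRange(cv2.cvtColor(im,cv2.COLOR_RGB2HSV),np.array(lo),np.array(hi))
    if roi: k=np.zeros_like(m);k[roi[1]:roi[3],roi[0]:roi[2]]=255;m&=k
    N,_,st,ce=cv2.connectedComponentsWithStats(m)
    return sorted([(int(st[i,4]),ce[i].round(1)) for i in range(1,N)],key=lambda a:-a[0])[:n]
def move(target,yaw,s=None):
    """shift in tool axes and turn about tool z to get to target, tool down, tool x at world angle yaw"""
    s=s or sense();R=Ro.from_quat(s["tool_rot"])
    c,n=np.cos(yaw),np.sin(yaw);G=Ro.from_matrix([[c,n,0],[n,-c,0],[0,0,-1]])
    print("shift",R.inv().apply(np.array(target)-s["tcp_pos"]).round(4),"turn",(R.inv()*G).as_rotvec().round(4))
E
python3 - <<'E'
from h import *
C=cam("top");im=cv2.imread("pics/top.png")[:,:,::-1].copy()
print("ring",onz((333,160),.053,C))
b=blobs(im,(22,120,80),(35,255,255));print(b,onz(b[0][1],.144,C))
# white ring blob
print(blobs(im,(0,0,150),(180,40,255),4,(303,122,360,186)))
r=blobs(im,(0,100,80),(8,255,255),5,(303,122,360,186));print(r,[onz(x[1],.053,C) for x in r])
R=Ro.from_quat(sense()["tool_rot"]).as_matrix();print(R.round(3))
for u in((304,124),(357,118),(362,182),(308,189)):print(onz(u,.05,C))
for u in((137,149),(196,146),(202,221),(141,229)):print(onz(u,.012,C))
E
```

```text
ring [ 0.65113113 -0.17487144  0.053     ]
[(516, array([164.9, 220.9])), (1, array([179., 193.]))] [0.50409609 0.16514587 0.144     ]
[(3, array([322.3, 167.3]))]
[(28, array([338.6, 124.1])), (17, array([318.6, 150.8]))] [array([ 0.73312783, -0.1885595 ,  0.053     ]), array([ 0.6715733 , -0.14366348,  0.053     ])]
[[-0.946  0.324 -0.001]
 [ 0.324  0.946 -0.002]
 [ 0.    -0.002 -1.   ]]
[ 0.73369169 -0.11219951  0.05      ]
[ 0.74871888 -0.23026737  0.05      ]
[ 0.60340645 -0.23740865  0.05      ]
[ 0.58666349 -0.12022864  0.05      ]
[0.68298445 0.26956916 0.012     ]
[0.69147298 0.13338688 0.012     ]
[0.51816079 0.11321405 0.012     ]
[0.49859517 0.24908268 0.012     ]
```

Run:
```python
from h import *
move([.651,-.175,.231],2.811)
```

```text
shift [-6.727e-01 -5.792e-01  3.000e-04] turn [-0.0019 -0.0003  0.0009]
```

Emit:
apply_moves(
  plan=[
    [-0.042,-0.0362,0,0,0,0,-1],
    [-0.042,-0.0362,0,0,0,0,-1],
    [-0.042,-0.0362,0,0,0,0,-1],
    [-0.042,-0.0362,0,0,0,0,-1],
    [-0.042,-0.0362,0,0,0,0,-1],
    [-0.042,-0.0362,0,0,0,0,-1],
    [-0.042,-0.0362,0,0,0,0,-1],
    [-0.042,-0.0362,0,0,0,0,-1],
  ],
)

```text
t: 1.1
tcp_pos: [0.427, 0.2068, 0.2312]
tool_rot: [0.164, 0.986, -0.0, -0.0]
force: [0.9, 1.2, -0.2]
finger_gap: 1.0
gripper_force: 0.0
```

Emit:
apply_moves(
  plan=[
    [-0.042,-0.0362,0,0,0,0,-1],
    [-0.042,-0.0362,0,0,0,0,-1],
    [-0.042,-0.0362,0,0,0,0,-1],
    [-0.042,-0.0362,0,0,0,0,-1],
    [-0.042,-0.0362,0,0,0,0,-1],
    [-0.042,-0.0362,0,0,0,0,-1],
    [-0.042,-0.0362,0,0,0,0,-1],
    [-0.042,-0.0362,0,0,0,0,-1],
  ],
)

```text
t: 2.1
tcp_pos: [0.651, -0.1758, 0.2307]
tool_rot: [0.164, 0.986, 0.0, -0.001]
force: [1.0, 0.8, 1.3]
finger_gap: 0.999
gripper_force: 0.0
```

Run:
```python
from h import *
apply=0
s=sense();C=cam("wrist",s);im=snapshot("wrist");cv2.imwrite("pics/w1.png",im[:,:,::-1])
print(s["t"],s["tcp_pos"],s["tool_rot"],s["q"]);np.save("w1.npy",s,allow_pickle=True)
print(px((.651,-.175,.053),C))
for b in blobs(im,(0,120,80),(8,255,255),5):print(b,onz(b[1],.053,C))
```

```text
2.1 [ 0.65098804 -0.17582436  0.23072566] [ 1.64272274e-01  9.86414880e-01  2.32299455e-04 -5.00429744e-04] [-4.29242065e-01  5.97029568e-01  1.29833586e+00  1.97327300e-04
  1.24731469e+00 -1.67006073e+00]
[256.9601836 174.3996084]
(80, array([268.1, 243.4])) [ 0.73563469 -0.18980685  0.053     ]
(56, array([287.7, 183.4])) [ 0.67207909 -0.1455582   0.053     ]
(3, array([308., 322.])) [ 0.8603022  -0.17583207  0.053     ]
(1, array([268., 237.])) [ 0.72762106 -0.18728879  0.053     ]
(1, array([304., 318.])) [ 0.85257206 -0.17903745  0.053     ]
```

View pics/w1.png

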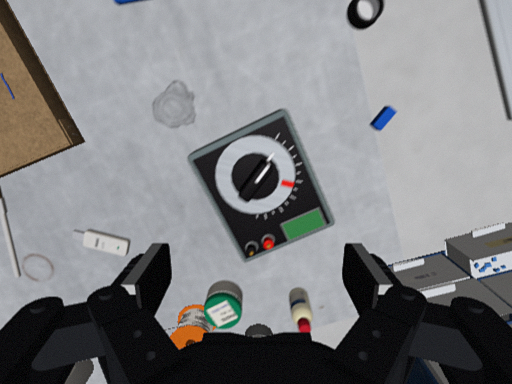

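The wrist view shows the ring centred near (256,174), the pointer tip near (272,156) and the red mark at (288,183). I'll fit the ring and enlarge the knob.

Run:
```python
from h import *
s=np.load("w1.npy",allow_pickle=True).item();C=cam("wrist",s);im=cv2.imread("pics/w1.png")[:,:,::-1].copy()
# rectify onto plane z=.053: 0.5mm px, 60 mm half
g=np.linspace(-.06,.06,480)
xs,ys=np.meshgrid(g,g)
P=np.stack([.651+xs,-.175+ys,np.full_like(xs,.053)],-1).reshape(-1,3)
K,R,t=C;p=(P@R.T+t)@K.T;p=(p[:,:2]/p[:,2:]).reshape(480,480,2).astype(np.float32)
r=cv2.remap(im,p[...,0],p[...,1],cv2.INTER_LINEAR)
hsv=cv2.cvtColor(r,cv2.COLOR_RGB2HSV)
m=((hsv[...,2]>120)&(hsv[...,1]<60)).astype(np.uint8)*255
cs,_=cv2.findContours(cv2.morphologyEx(m,cv2.MORPH_OPEN,np.ones((15,15))),cv2.RETR_EXTERNAL,cv2.CHAIN_APPROX_NONE)
for c in cs:
    if cv2.contourArea(c)>10000:
        h=cv2.convexHull(c);(cx,cy),rad=cv2.minEnclosingCircle(h);e=cv2.fitEllipse(h);print("ell",e,rad/4, .651+(e[0][0]-240)/4000,-.175+(e[0][1]-240)/4000)
cv2.imwrite("pics/rect.png",r[:,:,::-1])
```

```text
ell ((241.4097442626953, 229.0913848876953), (355.42657470703125, 361.0105895996094), 40.153785705566406) 45.418914794921875 0.6513524360656738 -0.17772715377807616
ell ((-25.423818588256836, 828.8265380859375), (32.343994140625, 897.1702270507812), 0.0) 47.53767776489258 0.5846440453529358 -0.027793365478515603
```

View pics/rect.png

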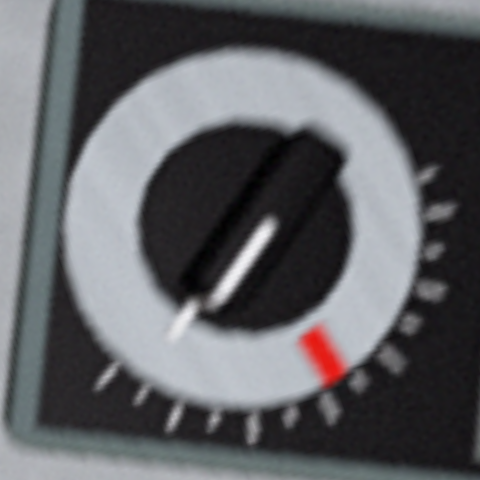

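The rectified view puts the axis at (0.6513,-0.1777), the pointer at about 2.15 rad and the red mark at about 1.00 rad. The knob therefore has to turn about 1.15 rad clockwise. I'll align the tool with the bar and descend.

Emit:
apply_moves(
  plan=[
    [-0.001,-0.0017,0.02,0,0,0.165,0],
    [0,0,0.02,0,0,0.165,0],
    [0,0,0.02,0,0,0.165,0],
    [0,0,0.02,0,0,0.166,0],
    [0,0,0.03,0,0,0,0],
    [0,0,0.03,0,0,0,0],
    [0,0,0.03,0,0,0,0],
    [0,0,0,0,0,0,0],
  ],
)

```text
t: 3.15
tcp_pos: [0.6497, -0.1756, 0.0592]
tool_rot: [0.475, 0.88, -0.0, -0.002]
force: [-0.4, 0.3, 0.3]
finger_gap: 0.501
gripper_force: 0.0
```

Emit:
apply_moves(
  plan=[
    [0,0,0,0,0,0,0.6],
    [0,0,0,0,0,0,1],
    [0,0,0,0,0,0,1],
    [0,0,0,0,0,0,1],
  ],
  force=40,
)

```text
t: 3.65
tcp_pos: [0.6517, -0.1762, 0.0625]
tool_rot: [0.475, 0.88, 0.0, 0.001]
force: [1.3, 1.4, 4.3]
finger_gap: 0.15
gripper_force: 42.7
```

Emit:
apply_moves(
  plan=[
    [0,0,-0.0015,0,0,0.06,1],
    [0,0,0,0,0,0.155,1],
    [0,0,0,0,0,0.155,1],
    [0,0,0,0,0,0.155,1],
    [0,0,0,0,0,0.155,1],
    [0,0,0,0,0,0.155,1],
    [0,0,0,0,0,0.155,1],
    [0,0,0,0,0,0.155,1],
  ],
)

```text
t: 4.65
tcp_pos: [0.6527, -0.1762, 0.0626]
tool_rot: [0.877, 0.48, 0.002, 0.001]
force: [5.3, 2.0, -3.9]
finger_gap: 0.15
gripper_force: 41.7
```

Emit:
apply_moves(
  plan=[
    [0,0,0,0,0,0,1],
    [0,0,0,0,0,0,1],
    [0,0,0,0,0,0,1],
  ],
)

```text
t: 5.03
tcp_pos: [0.6527, -0.1762, 0.0626]
tool_rot: [0.876, 0.482, 0.002, 0.001]
force: [4.4, 1.4, -4.2]
finger_gap: 0.154
gripper_force: 41.7
```

Run:
```python
from h import *
s=sense();R=Ro.from_quat(s["tool_rot"]).as_matrix();print(s["tcp_pos"],np.arctan2(R[1,0],R[0,0]),s["q"][5],s["force"],s["finger_gap"])
C=cam("wrist",s);im=snapshot("wrist");np.save("w2.npy",s,allow_pickle=True)
g=np.linspace(-.06,.06,480);xs,ys=np.meshgrid(g,g)
P=np.stack([.6513+xs,-.1777+ys,np.full_like(xs,.053)],-1).reshape(-1,3)
K,R,t=C;p=(P@R.T+t)@K.T;p=(p[:,:2]/p[:,2:]).reshape(480,480,2).astype(np.float32)
r=cv2.remap(im,p[...,0],p[...,1],cv2.INTER_LINEAR)
cv2.imwrite("pics/r2.png",np.hstack([r])[:,:,::-1])
```

```text
[ 0.65269748 -0.17615328  0.06261953] 1.0051765596535696 0.13543404555276894 [ 4.43703324  1.38448813 -4.16658762] 0.15363557977736583
```

View pics/r2.png

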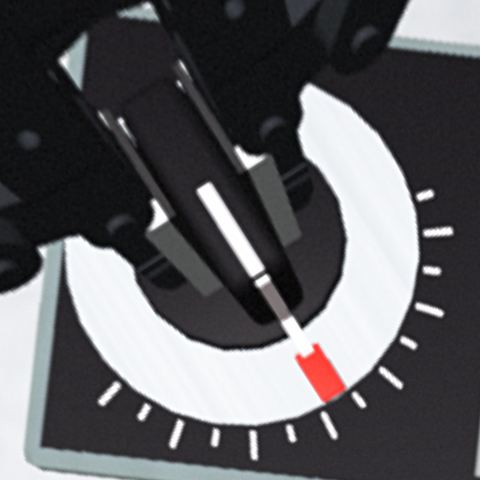

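The pointer tip at (308,350) meets the inner end of the red mark, centred at (322,373), and both lie at about 1.00 rad. I'll release the knob, rise and check again.

Emit:
apply_moves(
  plan=[
    [0,0,0,0,0,0,0.3],
    [0,0,0,0,0,0,0.1],
    [0,0,0,0,0,0,0.1],
    [0,0,-0.02,0,0,0,0.1],
    [0,0,-0.04,0,0,0,0.1],
    [0,0,-0.05,0,0,0,0.1],
    [0,0,-0.05,0,0,0,0.1],
    [0,0,0,0,0,0,0.1],
  ],
)

```text
t: 6.08
tcp_pos: [0.6542, -0.1777, 0.2304]
tool_rot: [0.876, 0.482, 0.004, 0.005]
force: [0.6, 0.3, -0.7]
finger_gap: 0.454
gripper_force: 0.0
```

Run:
```python
from h import *
s=sense();print(s["tcp_pos"])
C=cam("wrist",s);im=snapshot("wrist")
g=np.linspace(-.06,.06,480);xs,ys=np.meshgrid(g,g)
P=np.stack([.6513+xs,-.1777+ys,np.full_like(xs,.053)],-1).reshape(-1,3)
K,R,t=C;p=(P@R.T+t)@K.T;p=(p[:,:2]/p[:,2:]).reshape(480,480,2).astype(np.float32)
r=cv2.remap(im,p[...,0],p[...,1],cv2.INTER_LINEAR)
print(blobs(r,(0,120,80),(8,255,255),2))
cv2.imwrite("pics/r3.png",r[:,:,::-1])
T=snapshot("top");S=snapshot("side");cv2.imwrite("pics/top2.png",T[:,:,::-1]);cv2.imwrite("pics/side2.png",S[:,:,::-1])
for n,i in(("top",T),("side",S)):
  for b in blobs(i,(22,120,80),(35,255,255),1,(100,100,300,260)):print(n,b)
b1=blobs(T,(22,120,80),(35,255,255),1,(100,100,300,260))[0][1];b2=blobs(S,(22,120,80),(35,255,255),1,(100,100,300,260))[0][1]
o1,d1=ray(b1,cam("top"));o2,d2=ray(b2,cam("side"))
k=np.linalg.lstsq(np.stack([d1,-d2],1),o2-o1,rcond=None)[0];print(o1+k[0]*d1,o2+k[1]*d2)
```

```text
[ 0.65419389 -0.17767457  0.2303971 ]
[(1278, array([321. , 374.5]))]
top (510, array([164.9, 221. ]))
side (145, array([237.7, 142.4]))
[0.50446743 0.16647008 0.13837668] [0.50533758 0.16662298 0.13850033]
```

View pics/r3.png

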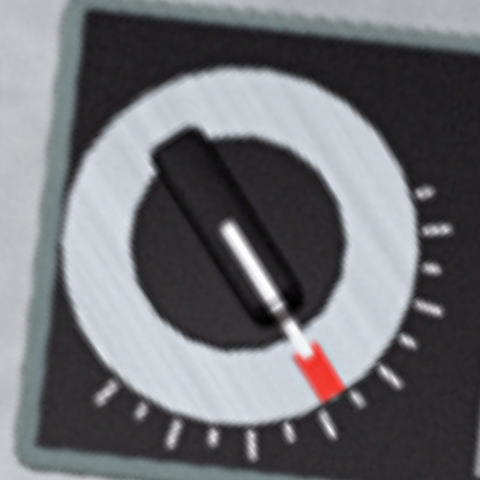

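The dial is correct with the knob free: the pointer (306,352) and the red mark (321,374) are in line to about 0.01 rad. Next is the move to the plate at about (0.505,0.166), with the fingers shut.

Run:
```python
from h import *
s=sense();R=Ro.from_quat(s["tool_rot"]).as_matrix();y=np.arctan2(R[1,0],R[0,0]);print(y)
move([.502,.166,.190],y)
print("dir -x fixture in tool",R.T@[-np.cos(.115),-np.sin(.115),0])
```

```text
1.005785498451119
shift [ 0.2094 -0.3084  0.0332] turn [-0.0005  0.0001 -0.    ]
dir -x fixture in tool [-6.28801439e-01 -7.77565751e-01  5.02624698e-04]
```

Emit:
apply_moves(
  plan=[
    [0.0262,-0.0385,0,0,0,0,1],
    [0.0262,-0.0385,0,0,0,0,1],
    [0.0262,-0.0385,0,0,0,0,1],
    [0.0262,-0.0385,0,0,0,0,1],
    [0.0262,-0.0385,0.0,0,0,0,1],
    [0.0262,-0.0385,0.005,0,0,0,1],
    [0.0262,-0.0385,0.01,0,0,0,1],
    [0.026,-0.0389,0.02,0,0,0,1],
  ],
)

```text
t: 7.22
tcp_pos: [0.5015, 0.1669, 0.1868]
tool_rot: [0.876, 0.482, -0.0, -0.0]
force: [0.3, -0.5, -0.4]
finger_gap: -0.002
gripper_force: 0.0
```

Run:
```python
from h import *
s=sense();print(s["t"],s["tcp_pos"],s["finger_gap"],s["force"])
C=cam("wrist",s);im=snapshot("wrist")
b=blobs(im,(22,100,80),(35,255,255),3);print(b,px((.505,.1665,.144),C))
print(onz(b[0][1],.142,C))
cv2.imwrite("pics/w4.png",im[:,:,::-1])
```

```text
7.225 [0.50149741 0.16691283 0.18681169] -0.0016362643345125445 [ 0.26234564 -0.4912575  -0.43227579]
[(3438, array([260. , 206.2])), (14, array([301.9, 122.1]))] [262.79000083 215.83704744]
[0.5067198  0.17272165 0.142     ]
```

View pics/w4.png

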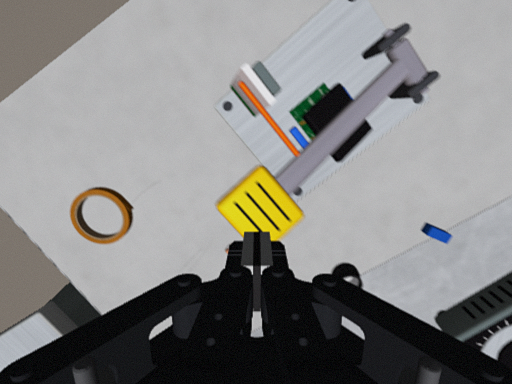

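The view shows the yellow plate around (260,205) with the closed fingertips over its near corner, and the orange needle crossing the scale at upper left. I'll press down along the arc.

Emit:
apply_moves(
  plan=[
    [0,0,0.022,0,0,0,1],
    [0,0,0.016,0,0,0,1],
    [-0.002,-0.0025,0.01,0,0,0,1],
    [-0.002,-0.0025,0.01,0,0,0,1],
    [-0.002,-0.0025,0.01,0,0,0,1],
    [-0.002,-0.0025,0.01,0,0,0,1],
    [-0.001,-0.0015,0.006,0,0,0,1],
    [0,0,0,0,0,0,1],
  ],
)

```text
t: 8.28
tcp_pos: [0.4862, 0.1637, 0.1036]
tool_rot: [0.876, 0.482, -0.002, -0.001]
force: [-2.6, -1.6, 7.9]
finger_gap: 0.002
gripper_force: 3.6
```

Run:
```python
from h import *
s=sense();print(s["t"],s["tcp_pos"],s["force"])
S=snapshot("side");W=snapshot("wrist")
a=cv2.resize(S[110:230,190:350],(800,600),interpolation=cv2.INTER_CUBIC)[::,:]
a=cv2.resize(a,(400,300));w=cv2.resize(W,(400,300))
cv2.imwrite("pics/p1.png",np.hstack([a,w])[:,:,::-1])
```

```text
8.275 [0.48623513 0.16373745 0.10356752] [-2.60427432 -1.59071102  7.89203733]
```

View pics/p1.png

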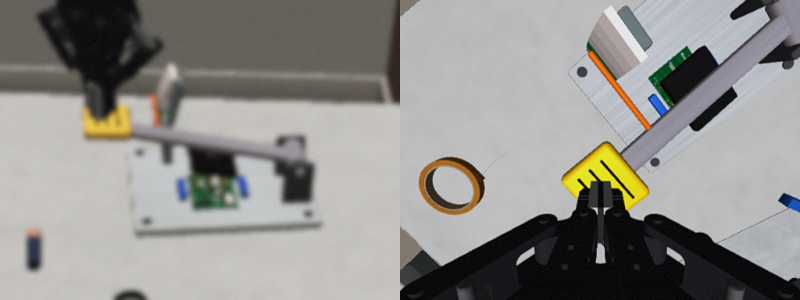

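The fingers rest on the plate and the TCP is at 0.104, the start of the green band. I'll go about 10 mm further.

Emit:
apply_moves(
  plan=[
    [0,0,0.004,0,0,0,1],
    [0,0,0.004,0,0,0,1],
    [0,0,0.002,0,0,0,1],
    [0,0,0,0,0,0,1],
    [0,0,0,0,0,0,1],
    [0,0,0,0,0,0,1],
  ],
)

```text
t: 9.12
tcp_pos: [0.4844, 0.1636, 0.0938]
tool_rot: [0.876, 0.482, -0.003, -0.001]
force: [-5.0, -1.1, 8.8]
finger_gap: 0.003
gripper_force: 4.4
```

Run:
```python
from h import *
s=sense();print(s["t"],s["tcp_pos"],s["force"],s["qd"].round(3))
W=snapshot("wrist");cv2.imwrite("pics/w5.png",W[:,:,::-1])
a=cv2.resize(W[0:150,200:400],(800,600),interpolation=cv2.INTER_CUBIC)
cv2.imwrite("pics/p2.png",a[:,:,::-1])
T=snapshot("top");C=cam("top");r=blobs(T,(0,100,80),(8,255,255),2,(303,132,335,186));print(r)
```

```text
9.125 [0.48444907 0.16358473 0.09380771] [-5.02304286 -1.06264646  8.80300944] [-0.002  0.002  0.    -0.001 -0.001 -0.002]
[(14, array([318.1, 150.6]))]
```

View pics/p2.png

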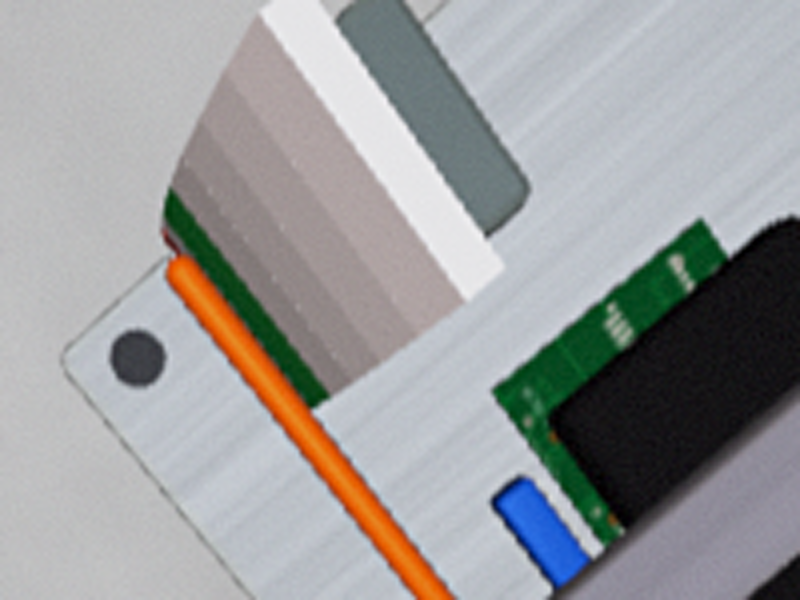

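The needle lies along the green band (green visible from (170,200) to (320,400) just above it). The TCP is at 0.094 with about 8.8 N, which agrees with mid-green.

```bash
python3 -c "
from station import *
print(sign_off())"
```

```text
the job is handed in; nothing more can be done
None
```

I turned the knob to the red mark and let go, then pressed the thumb plate to about mid-green and handed the job in at about 9 s, still holding it; the judge's verdict was not shown.

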